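# Set the bitters bottles on their coasters

## Task

Get the drinks trolley ready for guests: stand each of the four little amber bitters bottles upright in the middle of the coaster that matches the colour of its cap. Set them down without dropping them or knocking any over, and leave the white-lidded cherry jar and the grey jigger cup where they stand.

Things in the scene. Friction and masses are not known exactly. Their poses are not given: they have to be found in the camera images.
- bottle_red: small closed round amber glass bitters bottle with a red cap and a red stripe on its paper label, standing upright; 100 mm tall. Straight glass body 44 mm in diameter from the base up to 65 mm, shoulder to a 22 mm neck at 75 to 80 mm, cap 30 mm in diameter from 80 to 100 mm; 90 to 180 g. Loose. Origin: centre of its underside; z up along the bottle
- coaster_red: flat round cork coaster with a red top, 76 mm in diameter and 8 mm thick, fixed to the trolley top. No rim. Origin: centre of its underside, on the trolley top (z = 0), so its upper face is 8 mm above the origin; z up
- bottle_yellow: small closed round amber glass bitters bottle with a yellow cap and a yellow stripe on its paper label, standing upright; 100 mm tall. Straight glass body 44 mm in diameter from the base up to 65 mm, shoulder to a 22 mm neck at 75 to 80 mm, cap 30 mm in diameter from 80 to 100 mm; 90 to 180 g. Loose. Origin: centre of its underside; z up along the bottle
- coaster_yellow: flat round cork coaster with a yellow top, 76 mm in diameter and 8 mm thick, fixed to the trolley top. No rim. Origin: centre of its underside, on the trolley top (z = 0), so its upper face is 8 mm above the origin; z up
- bottle_green: small closed round amber glass bitters bottle with a green cap and a green stripe on its paper label, standing upright; 100 mm tall. Straight glass body 44 mm in diameter from the base up to 65 mm, shoulder to a 22 mm neck at 75 to 80 mm, cap 30 mm in diameter from 80 to 100 mm; 90 to 180 g. Loose. Origin: centre of its underside; z up along the bottle
- coaster_green: flat round cork coaster with a green top, 76 mm in diameter and 8 mm thick, fixed to the trolley top. No rim. Origin: centre of its underside, on the trolley top (z = 0), so its upper face is 8 mm above the origin; z up
- bottle_blue: small closed round amber glass bitters bottle with a blue cap and a blue stripe on its paper label, standing upright; 100 mm tall. Straight glass body 44 mm in diameter from the base up to 65 mm, shoulder to a 22 mm neck at 75 to 80 mm, cap 30 mm in diameter from 80 to 100 mm; 90 to 180 g. Loose. Origin: centre of its underside; z up along the bottle
- coaster_blue: flat round cork coaster with a blue top, 76 mm in diameter and 8 mm thick, fixed to the trolley top. No rim. Origin: centre of its underside, on the trolley top (z = 0), so its upper face is 8 mm above the origin; z up
- jar: bystander: squat glass jar of dark cherries with a wide white lid, 68 mm in diameter, 66 mm tall, loose. Not a bottle. Origin: centre of its underside; z up
- jigger: bystander: open grey ceramic jigger cup, 52 mm across the mouth, 55 mm tall, loose. Origin: centre of its underside; z up
Not all that is in view belongs to the job. What is shaped like the bottle_blue but purple is not meant. What is shaped like the bottle_yellow but turquoise is not meant.

How it is judged:
At the end, for the whole second after the job is handed in: Every bottle stands upright (within 0.1 rad) and at rest on the coaster of its cap's colour, its centre within 14 mm of the coaster's centre and its base on the coaster's upper face (within 4 mm) (horizontal distance between bottle_red and coaster_red below 0.014 m and z of bottle_red in the frame of coaster_red between 0.004 and 0.012 m and angle between each of bottle_red, bottle_yellow, bottle_green, bottle_blue's own z axis and vertical below 0.1 rad and linear speed of each of bottle_red, bottle_yellow, bottle_green, bottle_blue below 0.02 m/s and angular speed of each of bottle_red, bottle_yellow, bottle_green, bottle_blue below 0.2 rad/s and horizontal distance between bottle_yellow and coaster_yellow below 0.014 m and z of bottle_yellow in the frame of coaster_yellow between 0.004 and 0.012 m and horizontal distance between bottle_green and coaster_green below 0.014 m and z of bottle_green in the frame of coaster_green between 0.004 and 0.012 m and horizontal distance between bottle_blue and coaster_blue below 0.014 m and z of bottle_blue in the frame of coaster_blue between 0.004 and 0.012 m); the robot touches nothing.
It fails at once if a bottle is knocked over (angle between any of bottle_red, bottle_yellow, bottle_green, bottle_blue's own z axis and vertical above 0.8 rad).
It fails at once if a bottle is dropped (falls freely from more than about 2 cm) ((linear speed of bottle_red above 0.65 m/s and contact force between each of the fingers, the arm and bottle_red below 0.05 N) or (linear speed of bottle_yellow above 0.65 m/s and contact force between each of the fingers, the arm and bottle_yellow below 0.05 N) or (linear speed of bottle_green above 0.65 m/s and contact force between each of the fingers, the arm and bottle_green below 0.05 N) or (linear speed of bottle_blue above 0.65 m/s and contact force between each of the fingers, the arm and bottle_blue below 0.05 N)).
It fails at once if the cherry jar is moved more than 2 cm from where it stood (distance of jar from where it was at the start of the episode above 0.02 m).
It fails at once if the jigger cup is moved more than 2 cm from where it stood (distance of jigger from where it was at the start of the episode above 0.02 m).
It also fails if it takes over 115 s, if anything falls off the work surface, if the arm or the gripper's body presses on something with over 40 N, if the wrist force passes 120 N, or if a joint passes its speed limit or range.

## Robot

A 7-joint arm with a two-finger parallel gripper is mounted at the origin on the work surface. World frame = base frame: x ahead of the robot, y to its left, z up, the work surface at z = 0. Lengths are in m, angles in rad, forces in N, time in s.
With the tool pointing down it reaches from about 0.4 to 0.85 m from the base axis. Payload 10.4 kg.
Tool frame: the origin (TCP) lies on the mounting face of the last link; the fingertips stand 182 mm ahead of it and the grasp point (between the pads) lies 164 mm ahead of it; z points along the fingers, y is the line along which they close (so a half turn about z gives the same grasp; the last joint's range is limited). The gripper opens to 87 mm and grips with 3 to 60 N. Pads are 19 mm wide; open, the fingers measure 117 mm over their backs; the gripper's body (75 mm by 190 mm) begins 51 mm behind the grasp point.
Start: joints at [-1.286, 0.332, -0.065, 1.46, 0.022, 1.35, -0.088], TCP at [0.189, 0.596, 0.405] pointing down, gripper open.
Joint ranges: [-2.6, 2.6], [-0.5, 2.12], [-1.47, 1.34], [0.16, 2.42], [-1.27, 4.41], [0.06, 2.06], [-2.6, 2.6]. Speed limits (rad/s): [2.22, 2.22, 2.79, 2.79, 3.14, 3.14, 3.14].

## Interface

Orientations are given as a unit quaternion [x, y, z, w].
In Python, from plant import bot gives the robot as it stands.
- The arm moves only by the tool apply_moves, never from a script. Its argument "deltas" is a list of rows, each a list of 7 numbers: the turn, a rotation vector about the tool's x, y, z normalised to -1 to 1, where 1 is 90 degrees, then the shift along the tool's x, y, z normalised to -1 to 1, where 1 is 150 mm, then the closure, from 0 (fully open) to 1 (shut). In form: [[wx, wy, wz, x, y, z, jaw], ...]. A call has 1 to 20 rows; each row is the pose to reach, as a shift and turn from the pose commanded when the call began, along the tool's axes at that moment; what a row does not reach only later rows make up. A row lasts 1/12 s, in which the tool goes at most 41.7 mm and 7.16 degrees, less where a joint would pass 70% of its speed; a pose out of reach is approached as far as the arm can. A call with a number of a shift or a turn outside -1 to 1 is refused whole. A call with a gripper value outside its range is refused whole. The fingers move at their own pace and stop on an object; the grip force is fixed at half the most. Time passes only in rows, so rows that repeat a pose let the fingers close. It gives the time, the measured TCP pose, the force, the opening and the grip force at its end, in the units of the state.
- bot.state(): the state, without advancing time (a new reading comes with each control period).
- bot.camera(name): name is "scene" or "top" or "wrist"; returns the picture (400x640x3 uint8, red, green, blue); there is no depth.
- bot.camera_params(name): a dict with "fx", "fy", "cx", "cy" (pixels), "rvec" (rotation vector, rad) and "tvec" (3), from world to camera coordinates, as OpenCV has them. Camera axes: x right, y down, z forward; pixel columns grow to the right and rows downward; lengths in m; the calibration is good to about 2 mm. A picture is of the moment at which its call begins: read the wrist's pose just before it. camera_params takes no time and is no camera call; for the wrist camera it gives the pose at the moment of the call.
- bot.finish_job(): hands the job in; it is judged then, once.
The state is a dict: "clock": time; "joint_pos": joint angles; "qd": joint speeds; "tau": joint torques, N m; "position": TCP position; "eef_rot": TCP orientation; "wrist_force": force on the tool from outside, world axes, zero at the start; "torque": the same for the moment, N m; "width": opening from 0.0 (shut) to 1.0 (fully open); "grip_force": force on a finger pad.
Only numpy, scipy, OpenCV 4.12 (cv2) and the standard library are available. Lean on these libraries where they do the work, as an engineer would, in place of code of your own. Each camera call takes 0.05 s, during which the arm holds its last target. There are 200 camera calls.

## Working session

There is one attempt and no reset: what is moved stays moved. The work goes in short steps, Python scripts to look and compute and a tool call to move; the robot and the scene stay as the last step left them, time stands still between calls to the robot, and variables do not carry over. Pictures are saved under pics/ and viewed, at most 14 in all, crops included, and the job is handed in when it is done.

Besides the shell and the picture viewer there is one more tool, called after "Emit:" as a command line: name --pt "numbers of a row" for each row, then --argument value for the rest. apply_moves: Moves the arm, as the interface text tells. Its arguments: {"type":"object","properties":{"deltas":{"type":"array"}},"required":["deltas"]}

```bash
mkdir -p pics; python3 - <<'E'
from plant import bot
import cv2
for n in("scene","top"):
    cv2.imwrite(f"pics/{n}0.png",bot.camera(n)[:,:,::-1]); print(n,bot.camera_params(n))
s=bot.state();print({k:s[k] for k in("clock","position","eef_rot","width")})
E
```

```text
scene {'fx': 472.8759394173918, 'fy': 472.8759394173918, 'cx': 318.52422614596105, 'cy': 203.65403625510487, 'rvec': array([ 0.7016679 ,  2.46693486, -1.32386548]), 'tvec': array([ 0.47258623, -0.13682793,  1.52966979])}
top {'fx': 421.7017700542204, 'fy': 421.7017700542204, 'cx': 324.0331729747431, 'cy': 201.4631320178636, 'rvec': array([ 2.12332454, -2.13698843,  0.17661197]), 'tvec': array([-0.01081476,  0.56133714,  1.17415344])}
{'clock': 0.1, 'position': array([0.18931112, 0.59553206, 0.40404041]), 'eef_rot': array([ 1.53263492e-01,  9.88185164e-01, -6.17701482e-04, -5.20930140e-05]), 'width': 0.9989422410053235}
```

View pics/top0.png

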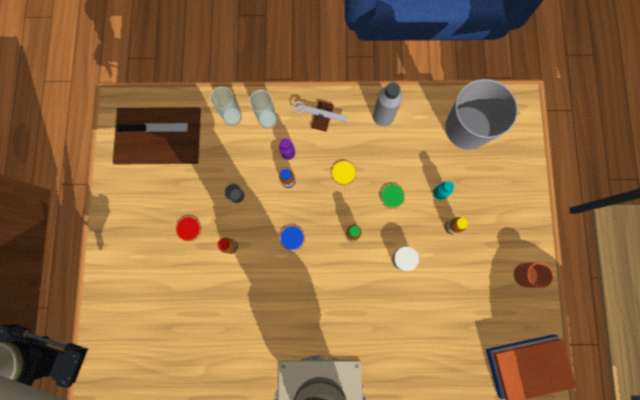

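View pics/scene0.png

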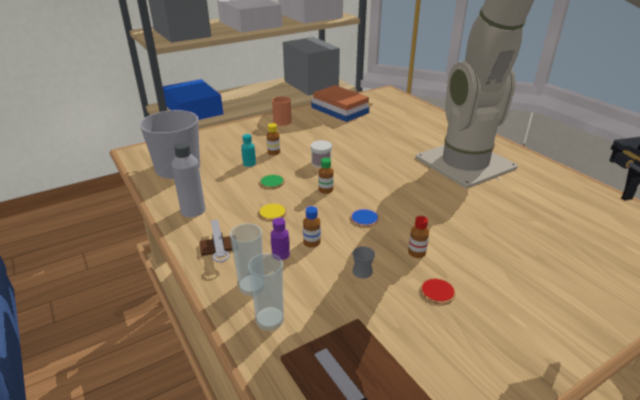

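The top view shows these pixel positions:

| Colour | Cap (amber bottle) | Coaster |
|---|---|---|
| Red | 224,245 | 188,229 |
| Yellow | 461,224 | 344,172 |
| Green | 355,231 | 392,196 |
| Blue | 286,174 | 292,237 |

The jar is at 406,259 and the jigger at 235,193. The purple lookalike (287,149) and the turquoise one (444,190) are not meant, since their bodies aren't amber. I'll confirm this in an enlarged crop.

```bash
cat > h.py <<'E'
import numpy as np, cv2
def ray(p,uv,z):
    R=cv2.Rodrigues(p["rvec"])[0]; c=-R.T@p["tvec"]
    d=R.T@np.array([(uv[0]-p["cx"])/p["fx"],(uv[1]-p["cy"])/p["fy"],1]); return (c+d*(z-c[2])/d[2])[:2]
def proj(p,X): 
    q=cv2.Rodrigues(p["rvec"])[0]@np.array(X)+p["tvec"]; return (q[0]/q[2]*p["fx"]+p["cx"],q[1]/q[2]*p["fy"]+p["cy"])
H=dict(red=[(0,6),(172,180)],yellow=[(24,34)],green=[(50,80)],blue=[(105,123)])
def blob(img,col,uv,r):
    hsv=cv2.cvtColor(img,cv2.COLOR_RGB2HSV); m=np.zeros(img.shape[:2],np.uint8)
    for a,b in H[col]: m|=cv2.inRange(hsv,(a,185 if col!="green" else 130,60),(b,255,255))
    w=np.zeros_like(m); cv2.circle(w,uv,r,255,-1); m&=w
    n,l,s,c=cv2.connectedComponentsWithStats(m); i=1+np.argmax(s[1:,4]); 
    return s[i],c[i]
E
python3 - <<'E'
from h import *; from plant import bot
p=bot.camera_params("top"); im=cv2.imread("pics/top0.png")[:,:,::-1].copy()
cap=dict(red=(224,245),yellow=(461,224),green=(355,231),blue=(286,174))
co=dict(red=(188,229),yellow=(344,172),green=(392,196),blue=(292,237))
for c in cap:
    for nm,uv,z,r in(("cap",cap[c],.1,10),("coaster",co[c],.008,17)):
        s,q=blob(im,c,uv,r); x0=s[0]+(s[2]-1)/2,s[1]+(s[3]-1)/2
        print(c,nm,s,q.round(1),ray(p,x0,z).round(3),ray(p,uv,z).round(3))
for nm,uv,z in(("jar",(406,259),.066),("jigger",(235,193),.055),("purple",(287,146),.1),("turq",(446,188),.1),("canister",(391,90),.2)): print(nm,ray(p,uv,z).round(3))
cv2.imwrite("pics/crop0.png",cv2.resize(im[135:270,170:480,::-1],None,fx=2.58,fy=2.58,interpolation=cv2.INTER_CUBIC))
E
```

```text
red cap [218 239  11  11  95] [222.9 244. ] [0.436 0.262] [0.434 0.259]
red coaster [177 217  23  23 417] [187.6 228.2] [0.491 0.39 ] [0.488 0.39 ]
yellow cap [456 218  12  11 100] [461.4 223. ] [ 0.49  -0.391] [ 0.487 -0.39 ]
yellow coaster [333 162  22  22 394] [343.4 172.2] [ 0.657 -0.074] [ 0.658 -0.075]
green cap [349 226  11  11  92] [353.9 230.9] [ 0.47  -0.096] [ 0.47  -0.099]
green coaster [381 185  23  22 391] [392.4 195.5] [ 0.585 -0.218] [ 0.583 -0.218]
blue cap [281 170   9   9  68] [285.1 174. ] [0.631 0.094] [0.631 0.092]
blue coaster [282 227  21  22 362] [291.6 237.5] [0.461 0.081] [0.462 0.081]
jar [ 0.394 -0.242]
jigger [0.587 0.243]
purple [0.713 0.09 ]
turq [ 0.588 -0.354]
canister [ 0.834 -0.194]
```

View pics/crop0.png

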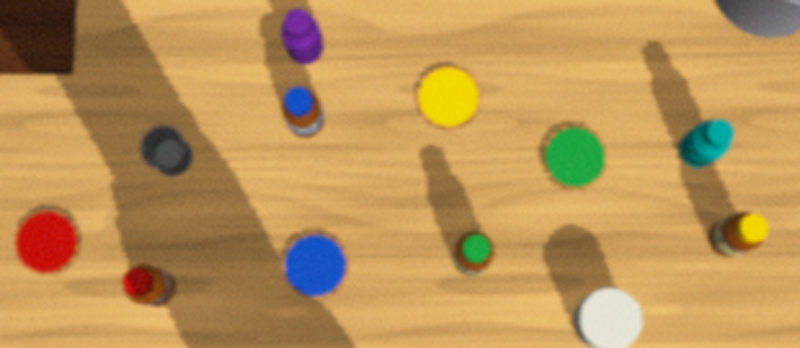

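The crop agrees: four amber bottles with red, yellow, green and blue caps. The solid purple and turquoise lookalikes get left alone. I'll start with red and square the tool with the world on the way, so tool x = -X, y = Y and z = -Z.

Emit:
apply_moves --pt "0 0 -0.065 -0.2 -0.145 0 0" --pt "0 0 -0.13 -0.4 -0.29 0 0" --pt "0 0 -0.196 -0.6 -0.434 0 0" --pt "0 0 -0.196 -0.8 -0.58 0 0" --pt "0 0 -0.196 -1 -0.724 0 0" --pt "0 0 -0.196 -1 -0.724 0 0" --pt "0 0 -0.196 -1 -0.724 0 0"

```text
clock: 0.68
position: [0.301, 0.445, 0.4048]
eef_rot: [0.002, 1.0, -0.0, 0.0]
wrist_force: [-0.7, 0.5, -0.1]
width: 0.999
grip_force: 0.0
```

Emit:
apply_moves --pt "0 0 0 -0.2 -0.22 0.1 0" --pt "0 0 0 -0.4 -0.44 0.2 0" --pt "0 0 0 -0.6 -0.66 0.3 0" --pt "0 0 0 -0.8 -0.88 0.45 0" --pt "0 0 0 -0.907 -1 0.5 0" --pt "0 0 0 -0.907 -1 0.5 0" --pt "0 0 0 -0.907 -1 0.5 0"

```text
clock: 1.27
position: [0.4366, 0.295, 0.3283]
eef_rot: [0.002, 1.0, -0.001, -0.001]
wrist_force: [-0.1, 0.8, -0.5]
width: 0.999
grip_force: 0.0
```

```bash
python3 - <<'E'
from h import *; from plant import bot
p=bot.camera_params("wrist"); im=bot.camera("wrist"); cv2.imwrite("pics/w1.png",im[:,:,::-1])
print(bot.state()["position"],"pred cap",proj(p,(.437,.260,.1)),"base",proj(p,(.437,.26,0)))
R=cv2.Rodrigues(p["rvec"])[0]; print("cam",-R.T@p["tvec"])
E
```

```text
[0.43541707 0.29703286 0.32910747] pred cap (np.float64(274.44288156273615), np.float64(218.72861913855306)) base (np.float64(288.6485122822606), np.float64(188.0270338005053))
cam [0.36300508 0.29590542 0.30962446]
```

View pics/w1.png

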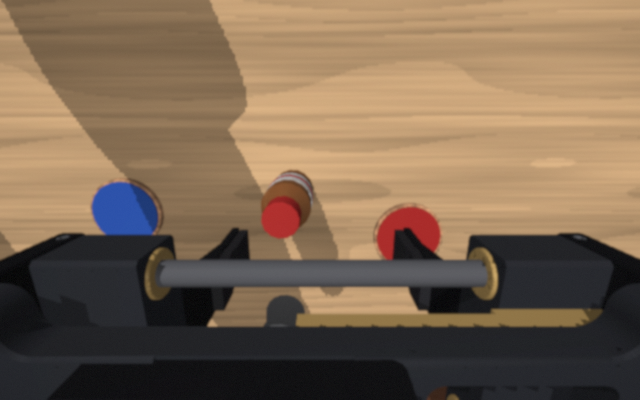

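The red cap is at (282,218), against a prediction of (274,219), so the bottle sits about 4 mm further towards +y. The view is otherwise clear. I'll descend and grip.

Emit:
apply_moves --pt "0 0 0 -0.01 -0.11 0 0" --pt "0 0 0 -0.01 -0.213 0 0" --pt "0 0 0 -0.01 -0.213 0.1 0" --pt "0 0 0 -0.01 -0.213 0.25 0" --pt "0 0 0 -0.01 -0.213 0.4 0" --pt "0 0 0 -0.01 -0.213 0.55 0" --pt "0 0 0 -0.01 -0.213 0.66 0" --pt "0 0 0 -0.01 -0.213 0.727 0" --pt "0 0 0 -0.01 -0.213 0.727 0" --pt "0 0 0 -0.01 -0.213 0.727 0" --pt "0 0 0 -0.01 -0.213 0.727 1" --pt "0 0 0 -0.01 -0.213 0.727 1" --pt "0 0 0 -0.01 -0.213 0.727 1" --pt "0 0 0 -0.01 -0.213 0.727 1" --pt "0 0 0 -0.01 -0.213 0.727 1" --pt "0 0 0 -0.01 -0.213 0.727 1" --pt "0 0 0 -0.01 -0.213 0.727 1" --pt "0 0 0 -0.01 -0.213 0.727 1"

```text
clock: 2.82
position: [0.437, 0.2647, 0.2207]
eef_rot: [-0.0, 1.0, 0.0, 0.0]
wrist_force: [0.3, -0.4, 0.7]
width: 0.494
grip_force: 30.0
```

Red is held (43 mm). Next I'll lift it, carry it over to the red coaster and lower it.

Emit:
apply_moves --pt "0 0 0 0 0 -0.12 1" --pt "0 0 0 0 0 -0.25 1" --pt "0 0 0 -0.06 0.14 -0.27 1" --pt "0 0 0 -0.12 0.28 -0.27 1" --pt "0 0 0 -0.18 0.42 -0.27 1" --pt "0 0 0 -0.24 0.56 -0.27 1" --pt "0 0 0 -0.3 0.7 -0.27 1" --pt "0 0 0 -0.36 0.835 -0.27 1" --pt "0 0 0 -0.36 0.835 -0.27 1" --pt "0 0 0 -0.36 0.835 -0.27 1" --pt "0 0 0 -0.36 0.835 -0.2 1" --pt "0 0 0 -0.36 0.835 -0.14 1" --pt "0 0 0 -0.36 0.835 -0.1 1" --pt "0 0 0 -0.36 0.835 -0.08 1" --pt "0 0 0 -0.36 0.835 -0.06 1" --pt "0 0 0 -0.36 0.835 -0.06 1" --pt "0 0 0 -0.36 0.835 -0.06 1"

```text
clock: 4.23
position: [0.491, 0.3899, 0.2298]
eef_rot: [0.0, 1.0, 0.0, 0.0]
wrist_force: [-0.2, -0.8, -0.8]
width: 0.499
grip_force: 30.0
```

```bash
python3 - <<'E'
from h import *; from plant import bot
im=bot.camera("top"); p=bot.camera_params("top")
im2=bot.camera("scene"); u,v=map(int,proj(bot.camera_params("scene"),(.491,.39,.05))); print(u,v)
cv2.imwrite("pics/r1.png",np.hstack([cv2.resize(a[:,:,::-1],(400,400),interpolation=cv2.INTER_CUBIC) for a in (im2[v-60:v+60,u-60:u+60],im[190:270,150:230])]))
E
```

```text
439 273
```

View pics/r1.png

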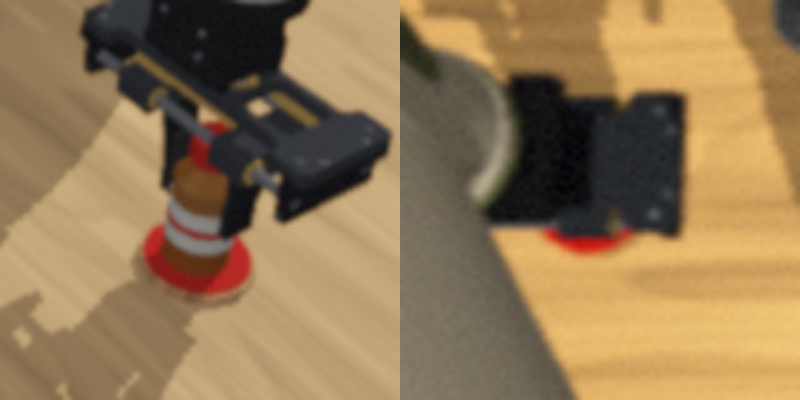

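The red bottle stands centred on the red coaster. I'll release it, rise, and head for blue.

Emit:
apply_moves --pt "0 0 0 0 0 0.005 0.4" --pt "0 0 0 0 0 0.005 0.2" --pt "0 0 0 0 0 0.005 0" --pt "0 0 0 0 0 0.005 0" --pt "0 0 0 0 0 0.005 0" --pt "0 0 0 0 0 0.005 0" --pt "0 0 0 0 0 -0.1 0" --pt "0 0 0 0 0 -0.25 0" --pt "0 0 0 0 0 -0.45 0" --pt "0 0 0 0 0 -0.6 0" --pt "0 0 0 0 0 -0.7 0" --pt "0 0 0 -0.2 -0.25 -0.7 0" --pt "0 0 0 -0.4 -0.5 -0.7 0" --pt "0 0 0 -0.6 -0.75 -0.7 0" --pt "0 0 0 -0.8 -1 -0.7 0" --pt "0 0 0 -0.8 -1 -0.7 0"

```text
clock: 5.67
position: [0.6133, 0.2352, 0.335]
eef_rot: [0.002, 1.0, -0.001, 0.001]
wrist_force: [0.9, -0.7, 0.3]
width: 1.003
grip_force: 0.0
```

Emit:
apply_moves --pt "0 0 0 -0.03 -0.24 0 0" --pt "0 0 0 -0.07 -0.48 0 0" --pt "0 0 0 -0.1 -0.72 0 0" --pt "0 0 0 -0.13 -0.96 0 0" --pt "0 0 0 -0.13 -0.97 0 0" --pt "0 0 0 -0.13 -0.97 0 0"

```text
clock: 6.17
position: [0.6308, 0.0912, 0.3349]
eef_rot: [0.003, 1.0, -0.0, 0.0]
wrist_force: [0.4, 0.4, -0.3]
width: 0.996
grip_force: 0.0
```

```bash
cat > look.py <<'E'
import sys; from h import *; from plant import bot
col,x,y,f=sys.argv[1],float(sys.argv[2]),float(sys.argv[3]),sys.argv[4]
print(bot.state()["position"].round(4)); p=bot.camera_params("wrist"); im=bot.camera("wrist"); cv2.imwrite(f,im[:,:,::-1])
uv=tuple(int(round(a)) for a in proj(p,(x,y,.1))); s,q=blob(im,col,uv,45)
print("pred",uv,"cap",s,q.round(1),"at z=.095",ray(p,q,.095).round(4))
E
python3 look.py blue .631 .093 pics/w2.png
```

```text
[0.6308 0.0912 0.3349]
pred (323, 215) cap [309 199  33  36 836] [325.9 215.9] at z=.095 [0.6336 0.0957]
```

View pics/w2.png

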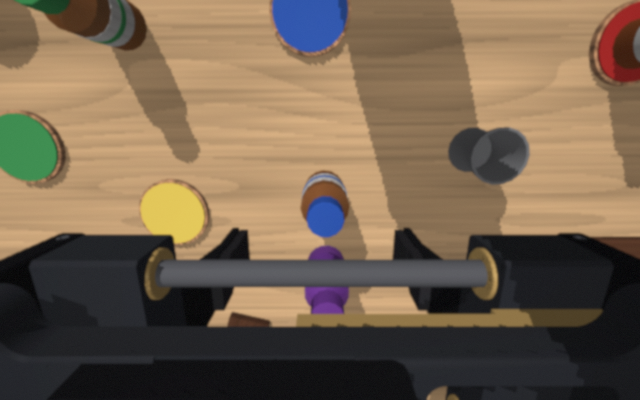

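The wrist view shows the blue cap at (326,216), which gives (0.633, 0.096). Purple is behind it at (327,270) and clear of the fingers. I'll descend, grip and lift.

Emit:
apply_moves --pt "0 0 0 -0.013 0.027 0.1 0" --pt "0 0 0 -0.013 0.027 0.25 0" --pt "0 0 0 -0.013 0.027 0.42 0" --pt "0 0 0 -0.013 0.027 0.58 0" --pt "0 0 0 -0.013 0.027 0.7 0" --pt "0 0 0 -0.013 0.027 0.763 0" --pt "0 0 0 -0.013 0.027 0.763 0" --pt "0 0 0 -0.013 0.027 0.763 0" --pt "0 0 0 -0.013 0.027 0.763 1" --pt "0 0 0 -0.013 0.027 0.763 1" --pt "0 0 0 -0.013 0.027 0.763 1" --pt "0 0 0 -0.013 0.027 0.763 1" --pt "0 0 0 -0.013 0.027 0.763 1" --pt "0 0 0 -0.013 0.027 0.763 1" --pt "0 0 0 -0.013 0.027 0.763 1" --pt "0 0 0 -0.013 0.027 0.65 1" --pt "0 0 0 -0.013 0.027 0.5 1" --pt "0 0 0 -0.013 0.027 0.5 1" --pt "0 0 0 -0.013 0.027 0.5 1"

```text
clock: 7.8
position: [0.6328, 0.0986, 0.2606]
eef_rot: [-0.0, 1.0, 0.0, 0.001]
wrist_force: [-0.2, 0.2, -2.2]
width: 0.495
grip_force: 30.0
```

Emit:
apply_moves --pt "0 0 0 0.15 -0.02 0 1" --pt "0 0 0 0.35 -0.05 0 1" --pt "0 0 0 0.55 -0.07 0 1" --pt "0 0 0 0.75 -0.1 0 1" --pt "0 0 0 0.92 -0.11 0 1" --pt "0 0 0 1 -0.11 0 1" --pt "0 0 0 1 -0.11 0 1"

```text
clock: 8.38
position: [0.4798, 0.0819, 0.2585]
eef_rot: [-0.0, 1.0, -0.0, -0.002]
wrist_force: [0.7, -0.0, -0.8]
width: 0.495
grip_force: 30.0
```

```bash
python3 -c "
from plant import bot
print(bot.state()['position'])"
```

```text
[0.47978003 0.08192145 0.25846438]
```

Emit:
apply_moves --pt "0 0 0 0.1 0 0 1" --pt "0 0 0 0.135 0 0 1" --pt "0 0 0 0.135 0 0 1" --pt "0 0 0 0.135 0 0.06 1" --pt "0 0 0 0.135 0 0.12 1" --pt "0 0 0 0.135 0 0.16 1" --pt "0 0 0 0.135 0 0.18 1" --pt "0 0 0 0.135 0 0.195 1" --pt "0 0 0 0.135 0 0.195 1" --pt "0 0 0 0.135 0 0.195 1"

```text
clock: 9.22
position: [0.4637, 0.0813, 0.2322]
eef_rot: [0.001, 1.0, 0.0, 0.001]
wrist_force: [-7.8, -6.5, 29.1]
width: 0.494
grip_force: 30.0
```

It's in contact with the coaster at 29 N, a bit early. I'll ease up before releasing.

Emit:
apply_moves --pt "0 0 0 0 0 -0.01 1" --pt "0 0 0 0 0 -0.01 1" --pt "0 0 0 0 0 -0.01 1"

```text
clock: 9.47
position: [0.4631, 0.0817, 0.2323]
eef_rot: [0.0, 1.0, -0.0, 0.001]
wrist_force: [-2.1, -3.2, 12.8]
width: 0.498
grip_force: 30.0
```

```bash
python3 - <<'E'
from h import *; from plant import bot
s=bot.state(); print(s["position"],s["eef_rot"],s["wrist_force"])
im=bot.camera("top"); 
im2=bot.camera("scene"); u,v=map(int,proj(bot.camera_params("scene"),(.461,.081,.05))); print(u,v)
cv2.imwrite("pics/b1.png",np.hstack([cv2.resize(a[:,:,::-1],(400,400),interpolation=cv2.INTER_CUBIC) for a in (im2[v-60:v+60,u-60:u+60],im[195:275,250:330])]))
E
```

```text
[0.46305668 0.08172435 0.23231377] [ 2.75859138e-04  9.99999769e-01 -5.49159838e-05  6.18683202e-04] [-2.06089446 -3.15119377 12.84525555]
365 201
```

View pics/b1.png

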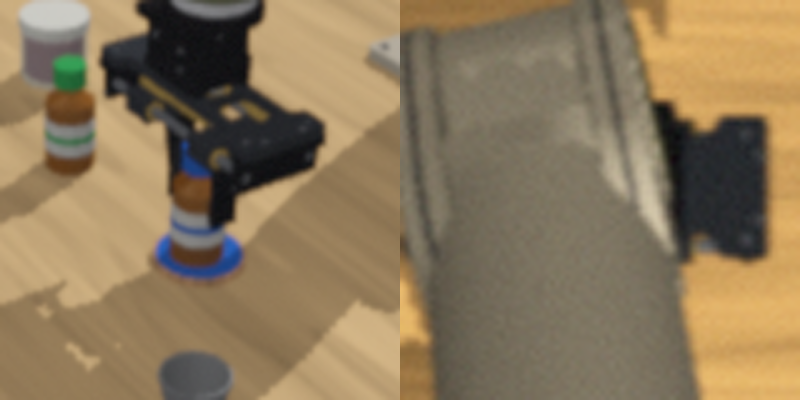

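The blue bottle is upright and centred. I'll ease up another 1 mm, release, rise, and head for green.

Emit:
apply_moves --pt "0 0 0 0 0 -0.006 1" --pt "0 0 0 0 0 -0.006 0.4" --pt "0 0 0 0 0 -0.006 0.2" --pt "0 0 0 0 0 -0.006 0" --pt "0 0 0 0 0 -0.006 0" --pt "0 0 0 0 0 -0.006 0" --pt "0 0 0 0 0 -0.006 0" --pt "0 0 0 0 0 -0.1 0" --pt "0 0 0 0 0 -0.25 0" --pt "0 0 0 0 0 -0.45 0" --pt "0 0 0 0 0 -0.6 0" --pt "0 0 0 0 0 -0.69 0" --pt "0 0 0 -0.02 -0.25 -0.69 0" --pt "0 0 0 -0.03 -0.5 -0.69 0" --pt "0 0 0 -0.05 -0.75 -0.69 0" --pt "0 0 0 -0.06 -0.9 -0.69 0" --pt "0 0 0 -0.06 -1 -0.69 0" --pt "0 0 0 -0.06 -1 -0.69 0"

```text
clock: 11.07
position: [0.4709, -0.0714, 0.3355]
eef_rot: [0.002, 1.0, -0.0, 0.0]
wrist_force: [-0.1, 0.2, 0.5]
width: 1.002
grip_force: 0.0
```

```bash
python3 look.py green .47 -.097 pics/w3.png
```

```text
[ 0.4709 -0.0714  0.3355]
pred (287, 214) cap [ 271  195   36   37 1028] [288.5 212.9] at z=.095 [ 0.4711 -0.0967]
```

Emit:
apply_moves --pt "0 0 0 0 -0.17 0 0" --pt "0 0 0 0 -0.17 0.1 0" --pt "0 0 0 0 -0.17 0.25 0" --pt "0 0 0 0 -0.17 0.42 0" --pt "0 0 0 0 -0.17 0.58 0" --pt "0 0 0 0 -0.17 0.7 0" --pt "0 0 0 0 -0.17 0.763 0" --pt "0 0 0 0 -0.17 0.763 0" --pt "0 0 0 0 -0.17 0.763 0" --pt "0 0 0 0 -0.17 0.763 1" --pt "0 0 0 0 -0.17 0.763 1" --pt "0 0 0 0 -0.17 0.763 1" --pt "0 0 0 0 -0.17 0.763 1" --pt "0 0 0 0 -0.17 0.763 1" --pt "0 0 0 0 -0.17 0.763 1" --pt "0 0 0 0 -0.17 0.763 1"

```text
clock: 12.45
position: [0.4712, -0.0936, 0.2211]
eef_rot: [0.0, 1.0, -0.0, 0.0]
wrist_force: [0.3, -0.7, 0.6]
width: 0.55
grip_force: 0.6
```

Emit:
apply_moves --pt "0 0 0 0 0 0 1" --pt "0 0 0 0 0 0 1" --pt "0 0 0 0 0 0 1" --pt "0 0 0 0 0 -0.12 1" --pt "0 0 0 0 0 -0.25 1" --pt "0 0 0 0 0 -0.27 1" --pt "0 0 0 -0.12 -0.13 -0.27 1" --pt "0 0 0 -0.26 -0.28 -0.27 1" --pt "0 0 0 -0.4 -0.43 -0.27 1" --pt "0 0 0 -0.54 -0.58 -0.27 1" --pt "0 0 0 -0.66 -0.72 -0.27 1" --pt "0 0 0 -0.76 -0.83 -0.27 1" --pt "0 0 0 -0.76 -0.83 -0.27 1" --pt "0 0 0 -0.76 -0.83 -0.2 1" --pt "0 0 0 -0.76 -0.83 -0.13 1" --pt "0 0 0 -0.76 -0.83 -0.1 1" --pt "0 0 0 -0.76 -0.83 -0.1 1" --pt "0 0 0 -0.76 -0.83 -0.1 1"

```text
clock: 13.95
position: [0.5849, -0.2171, 0.2354]
eef_rot: [-0.0, 1.0, 0.0, -0.001]
wrist_force: [-0.1, -0.2, -1.6]
width: 0.497
grip_force: 30.0
```

Held and over the coaster. I'll lower it slowly.

Emit:
apply_moves --pt "0 0 0 0 0 0.012 1" --pt "0 0 0 0 0 0.024 1" --pt "0 0 0 0 0 0.032 1" --pt "0 0 0 0 0 0.032 1"

```text
clock: 14.28
position: [0.5851, -0.2178, 0.2311]
eef_rot: [-0.0, 1.0, 0.0, 0.0]
wrist_force: [-0.1, 0.4, -2.2]
width: 0.496
grip_force: 30.0
```

```bash
python3 - <<'E'
from h import *; from plant import bot
s=bot.state(); print(s["position"],s["wrist_force"])
im2=bot.camera("scene"); im=bot.camera("wrist"); u,v=map(int,proj(bot.camera_params("scene"),(.585,-.218,.05))); print(u,v)
cv2.imwrite("pics/g1.png",np.hstack([cv2.resize(im2[v-50:v+50,u-50:u+50,::-1],(400,400),interpolation=cv2.INTER_CUBIC) ,im[:,120:520,::-1]]))
E
```

```text
[ 0.58514027 -0.21782657  0.23109818] [-0.08191541  0.42074919 -2.2420186 ]
271 166
```

View pics/g1.png

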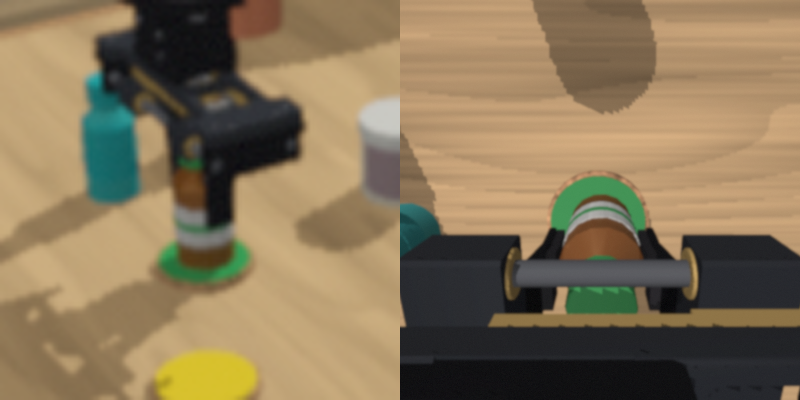

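Green is centred on the green coaster and about 1 mm above it. I'll set it down, release, and move towards yellow.

Emit:
apply_moves --pt "0 0 0 0 0 0.008 1" --pt "0 0 0 0 0 0.01 1" --pt "0 0 0 0 0 0.01 0.4" --pt "0 0 0 0 0 0.01 0.2" --pt "0 0 0 0 0 0.01 0" --pt "0 0 0 0 0 0.01 0" --pt "0 0 0 0 0 0.01 0" --pt "0 0 0 0 0 0.01 0" --pt "0 0 0 0 0 -0.1 0" --pt "0 0 0 0 0 -0.25 0" --pt "0 0 0 0 0 -0.45 0" --pt "0 0 0 0 0 -0.6 0" --pt "0 0 0 0 0 -0.7 0" --pt "0 0 0 0.15 -0.24 -0.7 0" --pt "0 0 0 0.3 -0.48 -0.7 0" --pt "0 0 0 0.45 -0.72 -0.7 0" --pt "0 0 0 0.55 -0.88 -0.7 0" --pt "0 0 0 0.62 -1 -0.7 0" --pt "0 0 0 0.62 -1 -0.7 0" --pt "0 0 0 0.62 -1 -0.7 0"

```text
clock: 16.05
position: [0.4913, -0.3691, 0.3362]
eef_rot: [0.001, 1.0, -0.0, 0.0]
wrist_force: [1.0, 0.6, -0.6]
width: 0.999
grip_force: 0.0
```

```bash
python3 look.py yellow .49 -.39 pics/w4.png
```

```text
[ 0.4913 -0.3691  0.3362]Traceback (most recent call last):
  File "look.py", line 4, in <module>
    uv=tuple(int(round(a)) for a in proj(p,(x,y,.1))); s,q=blob(im,col,uv,45)
                                                           ~~~~^^^^^^^^^^^^^^
  File "h.py", line 12, in blob
    n,l,s,c=cv2.connectedComponentsWithStats(m); i=1+np.argmax(s[1:,4]);
                                                     ~~~~~~~~~^^^^^^^^^
    return _wrapfunc(a, 'argmax', axis=axis, out=out, **kwds)
    return bound(*args, **kwds)
ValueError: attempt to get argmax of an empty sequence
```

View pics/w4.png

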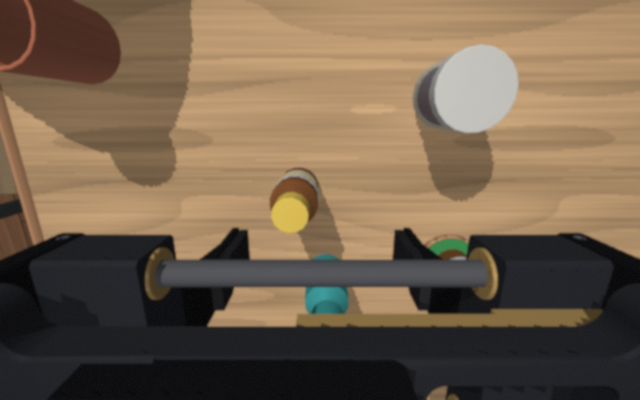

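The yellow cap is at (290,213), so the offset is about -25 mm in y and 0 in x, giving (0.491, -0.394). Turquoise is behind it at (327,285). I'll descend, grip and lift.

Emit:
apply_moves --pt "0 0 0 0 -0.163 0 0" --pt "0 0 0 0 -0.163 0.1 0" --pt "0 0 0 0 -0.163 0.25 0" --pt "0 0 0 0 -0.163 0.42 0" --pt "0 0 0 0 -0.163 0.58 0" --pt "0 0 0 0 -0.163 0.7 0" --pt "0 0 0 0 -0.163 0.768 0" --pt "0 0 0 0 -0.163 0.768 0" --pt "0 0 0 0 -0.163 0.768 0" --pt "0 0 0 0 -0.163 0.768 1" --pt "0 0 0 0 -0.163 0.768 1" --pt "0 0 0 0 -0.163 0.768 1" --pt "0 0 0 0 -0.163 0.768 1" --pt "0 0 0 0 -0.163 0.768 1" --pt "0 0 0 0 -0.163 0.768 1" --pt "0 0 0 0 -0.163 0.768 1" --pt "0 0 0 0 -0.163 0.768 1" --pt "0 0 0 0 -0.163 0.768 1" --pt "0 0 0 0 -0.163 0.768 1"

```text
clock: 17.68
position: [0.4922, -0.3925, 0.221]
eef_rot: [-0.0, 1.0, -0.0, 0.0]
wrist_force: [0.6, -0.5, 0.5]
width: 0.501
grip_force: 30.0
```

Emit:
apply_moves --pt "0 0 0 0 0 -0.12 1" --pt "0 0 0 0 0 -0.3 1" --pt "0 0 0 0 0 -0.5 1" --pt "0 0 0 0 0 -0.7 1" --pt "0 0 0 0 0 -0.87 1" --pt "0 0 0 0 0 -0.97 1" --pt "0 0 0 -0.05 0.12 -1 1" --pt "0 0 0 -0.15 0.3 -1 1" --pt "0 0 0 -0.25 0.5 -1 1" --pt "0 0 0 -0.35 0.7 -1 1" --pt "0 0 0 -0.45 0.88 -1 1" --pt "0 0 0 -0.52 1 -1 1" --pt "0 0 0 -0.52 1 -1 1" --pt "0 0 0 -0.52 1 -1 1"

```text
clock: 18.85
position: [0.5708, -0.2409, 0.3705]
eef_rot: [-0.002, 1.0, 0.0, -0.0]
wrist_force: [-0.9, -0.3, -0.7]
width: 0.495
grip_force: 30.0
```

Emit:
apply_moves --pt "0 0 0 -0.06 0.12 0 1" --pt "0 0 0 -0.16 0.3 0 1" --pt "0 0 0 -0.28 0.5 0 1" --pt "0 0 0 -0.4 0.7 0 1" --pt "0 0 0 -0.5 0.88 0 1" --pt "0 0 0 -0.573 1 0 1" --pt "0 0 0 -0.573 1 0 1" --pt "0 0 0 -0.573 1 0 1" --pt "0 0 0 -0.573 1 0 1"

```text
clock: 19.6
position: [0.6555, -0.0946, 0.3708]
eef_rot: [0.001, 1.0, -0.001, -0.0]
wrist_force: [-0.8, -1.1, -1.9]
width: 0.492
grip_force: 30.0
```

Emit:
apply_moves --pt "0 0 0 -0.01 0.08 0 1" --pt "0 0 0 -0.01 0.137 0 1" --pt "0 0 0 -0.01 0.137 0.1 1" --pt "0 0 0 -0.01 0.137 0.25 1" --pt "0 0 0 -0.01 0.137 0.43 1" --pt "0 0 0 -0.01 0.137 0.6 1" --pt "0 0 0 -0.01 0.137 0.74 1" --pt "0 0 0 -0.01 0.137 0.84 1" --pt "0 0 0 -0.01 0.137 0.89 1" --pt "0 0 0 -0.01 0.137 0.89 1" --pt "0 0 0 -0.01 0.137 0.89 1"

```text
clock: 20.52
position: [0.6578, -0.0716, 0.2381]
eef_rot: [-0.0, 1.0, 0.0, 0.0]
wrist_force: [1.2, 0.6, -1.2]
width: 0.492
grip_force: 30.0
```

```bash
python3 - <<'E'
from h import *; from plant import bot
s=bot.state(); print(s["position"],s["wrist_force"])
im2=bot.camera("scene"); im=bot.camera("wrist"); u,v=map(int,proj(bot.camera_params("scene"),(.657,-.074,.05))); print(u,v)
cv2.imwrite("pics/y1.png",np.hstack([cv2.resize(im2[v-50:v+50,u-50:u+50,::-1],(400,400),interpolation=cv2.INTER_CUBIC) ,im[:,120:520,::-1]]))
E
```

```text
[ 0.65778144 -0.07164028  0.23810537] [ 1.1807322   0.60317584 -1.24479533]
271 195
```

View pics/y1.png

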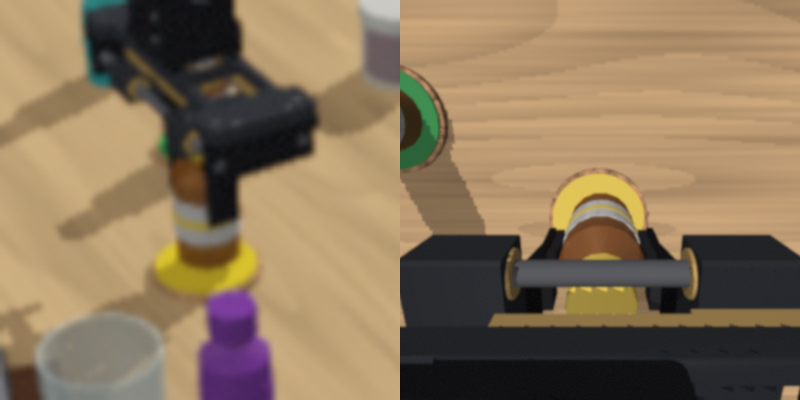

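The yellow bottle is centred over its coaster, about 8 mm up. I'll lower it gently.

Emit:
apply_moves --pt "0 0 0 0 0 0.015 1" --pt "0 0 0 0 0 0.03 1" --pt "0 0 0 0 0 0.042 1" --pt "0 0 0 0 0 0.05 1" --pt "0 0 0 0 0 0.05 1" --pt "0 0 0 0 0 0.05 1"

```text
clock: 21.12
position: [0.6576, -0.0718, 0.2299]
eef_rot: [-0.0, 1.0, 0.0, -0.0]
wrist_force: [0.1, -0.1, -1.0]
width: 0.497
grip_force: 30.0
```

Emit:
apply_moves --pt "0 0 0 0 0 0.004 0.4" --pt "0 0 0 0 0 0.004 0.2" --pt "0 0 0 0 0 0.004 0" --pt "0 0 0 0 0 0.004 0" --pt "0 0 0 0 0 0.004 0" --pt "0 0 0 0 0 0.004 0" --pt "0 0 0 0 0 -0.1 0" --pt "0 0 0 0 0 -0.25 0" --pt "0 0 0 0 0 -0.45 0" --pt "0 0 0 0 0 -0.65 0" --pt "0 0 0 0 0 -0.85 0" --pt "0 0 0 0 0 -1 0" --pt "0 0 0 0.2 0 -1 0" --pt "0 0 0 0.4 0 -1 0" --pt "0 0 0 0.6 0 -1 0" --pt "0 0 0 0.8 0 -1 0" --pt "0 0 0 0.8 0 -1 0"

```text
clock: 22.53
position: [0.5335, -0.0729, 0.3798]
eef_rot: [0.001, 1.0, 0.001, -0.001]
wrist_force: [0.5, -0.6, -0.5]
width: 1.0
grip_force: 0.0
```

```bash
python3 - <<'E'
from plant import bot
import cv2
cv2.imwrite("pics/end.png",cv2.resize(bot.camera("scene")[80:320,160:500,::-1],None,fx=2.3,fy=2.3,interpolation=cv2.INTER_CUBIC)); s=bot.state(); print(s["position"],s["clock"])
E
```

```text
[ 0.53560249 -0.07236426  0.38039117] 22.5833
```

View pics/end.png

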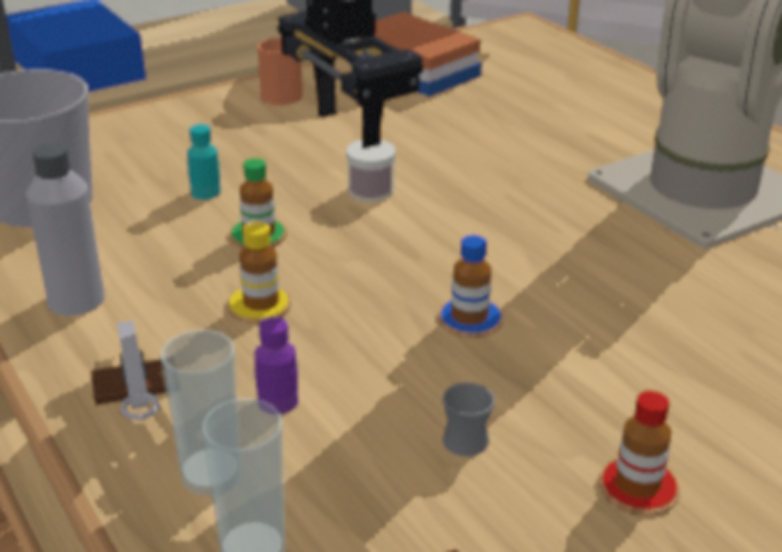

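All four bottles stand upright in the middle of their coasters, and the jar and jigger haven't moved. I'm handing the job in.

```bash
python3 -c "
from plant import bot
print(bot.finish_job())"
```

```text
the job is handed in; nothing more can be done
None
```

The job is handed in at about 23 s: in the last picture all four bitters bottles stand upright and centred on their matching coasters, with the jar and jigger where they stood; the hand-in returned no verdict.

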